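# Clear and square a test tile on the glazing board

### The job

Get the big terracotta test tile ready for glazing on the fenced board. Clear the board first: put the trimming tool into the wooden tool tray and the small clay chip into the cardboard box of chips; then, keeping the tile on the board, push it fully home into the fence corner so that it sits square, with two sides flush against the two fences. Leave everything else on the table where it is.

Things in the scene. Friction and masses are not known exactly. Their poses are not given: they have to be found in the camera images.
- jig: squaring board: flat light-wood board fixed to the table, 250 mm (its x) by 340 mm (its y) by 15 mm thick, with two wooden fences on it, each 25 mm wide and standing 20 mm above the board's face: one along the whole +x edge, one along the +y edge; the -x and -y edges are open. Origin: centre of the board's underside, so its working face is at z = 15 mm
- jig_corner (a point): the inner corner where the two fences meet, on the board's working face; at (100, 145, 15) mm in the board's frame, same axes as the board. The fences' inner faces run from it along -x and along -y
- tile: plain flat terracotta test tile, 90 mm (its x) by 110 mm (its y) by 12 mm thick, 180 to 330 g, lying flat and askew (up to 0.17 rad) on the board's open part. Origin: centre of its underside. Too wide for the gripper. Its +x side belongs against the +x fence, its +y side against the +y fence
- tile_corner (a point): the tile's corner that belongs in the fence corner: its +x +y corner at the underside, (45, 55, 0) mm in the tile's frame, same axes as the tile
- trimmer: pottery trimming tool: square wooden handle 14 x 14 mm, 100 mm long (from x = -70 to +30 mm), then a short brass ferrule and a flat steel wire loop 30 mm wide that ends at x = +77 mm; 147 mm long in all, about 45 g. It lies flat on the board along the +y fence, between tile and fence. Origin: on its underside, on its axis; grip the handle at x about 0; the handle's top is 14 mm above the origin
- chip: small plain pale fired-clay sample chip, 50 mm (x) by 28 mm (y) by 10 mm thick, about 35 g, lying flat on the board between the tile and the +x fence. Origin: centre of its underside
- tool_tray: open light-wood tray fixed on the table, outside 200 mm (x) by 130 mm (y) by 45 mm high, walls and floor 5 mm; two other wooden-handled tools lie fixed in it along its x, beside the two long walls (at y = +-48 mm, 13 mm thick), the middle is free. Origin: centre of its underside. It and the chip box may be in either of two places
- chip_box: open cardboard box fixed on the table, outside 200 mm (x) by 130 mm (y) by 55 mm high, walls and floor 4 mm; four sample chips lie fixed at its two short ends, 10 mm thick, the middle 110 mm (x) is free. Origin: centre of its underside
- mug: bystander: white mug, 80 mm across, 90 mm high; origin at the centre of its underside
- glaze_jar: bystander: closed grey glaze jar, 72 mm across, 130 mm high; origin at the centre of its underside
- jar_lid: bystander: loose white disc-shaped lid, 68 mm across, 12 mm high; origin at the centre of its underside
- palette: bystander: round terracotta slab with glaze dabs, 110 mm across, 14 mm thick; origin at the centre of its underside
- pinch_pot: bystander: small pale clay bowl, 76 mm across, 60 mm high; origin at the centre of its underside
- wedge_block: bystander: small wooden block 75 x 45 x 20 mm; origin at the centre of its underside

How it is judged:
On the way:
1. the trimming tool is in the tool tray and the chip is in the chip box, both let go and at rest, while the tile is not yet home (x of trimmer in the frame of tool_tray between -0.1 and 0.1 m and y of trimmer in the frame of tool_tray between -0.065 and 0.065 m and z of trimmer in the frame of tool_tray between 0 and 0.045 m and linear speed of each of trimmer, chip below 0.02 m/s and x of chip in the frame of chip_box between -0.1 and 0.1 m and y of chip in the frame of chip_box between -0.065 and 0.065 m and z of chip in the frame of chip_box between 0 and 0.05 m and contact force between each of trimmer, chip and the fingers below 0.05 N and not (x of tile_corner in the frame of jig_corner between -0.003 and 0.003 m and y of tile_corner in the frame of jig_corner between -0.003 and 0.003 m and angle between the x axis of tile and the x axis of jig, either way round below 0.025 rad and angle between tile's own z axis and vertical below 0.03 rad and z of tile_corner in the frame of jig_corner between -0.004 and 0.004 m and linear speed of tile below 0.01 m/s)), for 0.2 s.
At the end, for the whole second after the job is handed in: The tile lies flat on the board with its corner within 3 mm of the fence corner along both fences and square to them within 0.025 rad; the trimming tool lies inside the tool tray and the chip inside the chip box (origins within the walls and below the rims); all at rest (x of tile_corner in the frame of jig_corner between -0.003 and 0.003 m and y of tile_corner in the frame of jig_corner between -0.003 and 0.003 m and angle between the x axis of tile and the x axis of jig, either way round below 0.025 rad and angle between tile's own z axis and vertical below 0.03 rad and z of tile_corner in the frame of jig_corner between -0.004 and 0.004 m and linear speed of tile below 0.01 m/s and x of trimmer in the frame of tool_tray between -0.1 and 0.1 m and y of trimmer in the frame of tool_tray between -0.065 and 0.065 m and z of trimmer in the frame of tool_tray between 0 and 0.045 m and linear speed of each of trimmer, chip below 0.02 m/s and x of chip in the frame of chip_box between -0.1 and 0.1 m and y of chip in the frame of chip_box between -0.065 and 0.065 m and z of chip in the frame of chip_box between 0 and 0.05 m); the robot touches nothing.
It fails at once if a bystander is moved more than 30 mm or tipped over (distance of any of mug, glaze_jar, jar_lid, palette, pinch_pot, wedge_block from where it was at the start of the episode above 0.03 m or angle between any of mug, glaze_jar, jar_lid, palette, pinch_pot, wedge_block's own z axis and vertical above 0.5 rad).
It fails at once if the tile is lifted more than 25 mm off the board, or leaves it (z of tile in the frame of jig above 0.04 m or z of tile in the frame of jig below 0.005 m).
It also fails if it takes over 72 s, if anything falls off the work surface, if the arm or the gripper's body presses on something with over 40 N, if the wrist force passes 120 N, or if a joint passes its speed limit or range.

### The arm

A 6-joint arm with a two-finger parallel gripper is mounted at the origin on the work surface. World frame = base frame: x ahead of the robot, y to its left, z up, the work surface at z = 0. Lengths are in m, angles in rad, forces in N, time in s.
With the tool pointing down it reaches from about 0.4 to 0.825 m from the base axis. Payload 7 kg.
Tool frame: the origin (TCP) lies midway between the tips of the shut fingers; the grasp point (between the pads) lies 19 mm behind it; z points along the fingers, y is the line along which they close (so a half turn about z gives the same grasp; the last joint's range is limited). The gripper opens to 88 mm and grips with 3 to 60 N. Pads are 19 mm wide; open, the fingers measure 130 mm over their backs; the gripper's body (78 mm by 193 mm) begins 47 mm behind the grasp point.
Start: joints at [-1.047, 0.359, 0.012, 0, -1.224, -0.288], TCP at [0.158, -0.656, 0.227] pointing down, gripper open.
Joint ranges: [-3.07, 3.07], [-1.43, 2.12], [-1.02, 1.25], [-3.03, 1.67], [-3.05, -0], [-3.03, 3.03]. Speed limits (rad/s): [2.39, 2.39, 3.01, 3.14, 3.14, 3.14].

### API

Orientations are given as a unit quaternion [w, x, y, z].
In Python, from bench import arm gives the robot as it stands.
- The arm moves only by the tool step_arm, never from a script. Its argument "plan" is a list of rows, each a list of 3 entries, a list of its own where there are three numbers: the shift along the world's x, y, z in m, then the turn about the world's z in degrees, then the opening, from 0 (shut) to 1 (fully open). In form: [[[dx, dy, dz], turn, gripper], ...]. A call has 1 to 5 rows; each row is the pose to reach, as a shift and turn from the pose commanded when the call began; what a row does not reach only later rows make up. A row lasts 1/8 s, in which the tool goes at most 62.5 mm and 10.7 degrees, less where a joint would pass 70% of its speed; a pose out of reach is approached as far as the arm can. A call with a gripper value outside its range is refused whole. The fingers move at their own pace and stop on an object; the grip force is fixed at half the most. Time passes only in rows, so rows that repeat a pose let the fingers close. It gives the time, the measured TCP pose, the force, the opening and the grip force at its end, in the units of the state.
- arm.get_obs(): the state, without advancing time (a new reading comes with each control period).
- arm.capture(name): name is "side" or "top"; returns a dict with "frame" (384x512x3 uint8, red, green, blue), "fovy" (degrees; the focal length in pixels is half the picture's height over the tangent of half this angle, whatever the lens; pixels are square), "cx", "cy" (the principal point, pixels), "k1" (the pictures are not rectified: a ray, as slopes to the right and down, at radius r is drawn at 1 + k1 r^2 times it, then the intrinsics apply), "rvec" (rotation vector, rad) and "tvec" (3), from world to camera coordinates, as OpenCV has them. Camera axes: x right, y down, z forward; pixel columns grow to the right and rows downward; lengths in m; the calibration is good to about 2 mm. A picture is of the moment at which its call begins. There is no depth.
- arm.sign_off(): hands the job in; it is judged then, once.
The state is a dict: "time": time; "qpos": joint angles; "dq": joint speeds; "joint_efforts": joint torques, N m; "tool_pos": TCP position; "eef_rot": TCP orientation; "contact_force": force on the tool from outside, world axes, zero at the start; "ft_torque": the same for the moment, N m; "finger_gap": finger opening in m; "gripper_force": force on a finger pad.
Only numpy, scipy, OpenCV 4.12 (cv2) and the standard library are available. Lean on these libraries where they do the work, as an engineer would, in place of code of your own. Each camera call takes 0.05 s, during which the arm holds its last target. There are 200 camera calls.

## Working session

There is one attempt and no reset: what is moved stays moved. The work goes in short steps, Python scripts to look and compute and a tool call to move; the robot and the scene stay as the last step left them, time stands still between calls to the robot, and variables do not carry over. Pictures are saved under pics/ and viewed, at most 10 in all, crops included, and the job is handed in when it is done.

Besides the shell and the picture viewer there is one more tool, called after ">>>" by a JSON object that holds its "name" and its "arguments", one argument or row to a line. step_arm: Moves the arm, as the interface text tells. Its arguments: {"type":"object","properties":{"plan":{"type":"array"}},"required":["plan"]}

```bash
mkdir -p pics; ls
cat > h.py <<'E'
import numpy as np, cv2
from bench import arm
def cap(n):
    c=arm.capture(n); f=c["frame"]; h=f.shape[0]
    F=h/2/np.tan(np.radians(c["fovy"])/2)
    R,_=cv2.Rodrigues(np.array(c["rvec"],float)); c["R"]=R; c["F"]=F; c["t"]=np.array(c["tvec"],float).ravel()
    c["o"]=-R.T@c["t"]; return c
def rays(c,uv):
    uv=np.atleast_2d(np.array(uv,float)); d=(uv-[c["cx"],c["cy"]])/c["F"]; s=d.copy()
    for _ in range(30): s=d/(1+c["k1"]*(s**2).sum(1,keepdims=True))
    return np.c_[s,np.ones(len(s))]@c["R"]
def onz(c,uv,z):
    r=rays(c,uv); return (c["o"]+r*((z-c["o"][2])/r[:,2])[:,None])[:,:2]
def proj(c,P):
    p=np.atleast_2d(P)@c["R"].T+c["t"]; s=p[:,:2]/p[:,2:]
    return s*(1+c["k1"]*(s**2).sum(1,keepdims=True))*c["F"]+[c["cx"],c["cy"]]
def tri(c1,a,c2,b):
    r1=rays(c1,a)[0];r2=rays(c2,b)[0]
    s=np.linalg.lstsq(np.c_[r1,-r2],c2["o"]-c1["o"],rcond=None)[0]
    return (c1["o"]+s[0]*r1+c2["o"]+s[1]*r2)/2, np.linalg.norm(c1["o"]+s[0]*r1-c2["o"]-s[1]*r2)
E
python3 - <<'E'
from h import *
for n in("top","side"):
    c=cap(n); print(n,c["o"],c["R"][2],c["F"],c["k1"]); cv2.imwrite(f"pics/{n}0.png",cv2.resize(c["frame"][:,:,::-1],(800,600),interpolation=cv2.INTER_CUBIC))
    cv2.imwrite(f"pics/raw_{n}0.png",c["frame"][:,:,::-1])
E
```

```text
pics
top [0.38869003 0.05349534 1.12616022] [ 0.11541157  0.00950953 -0.99327224] 403.10221183234415 -0.01721453757453606
side [0.03450756 0.79035521 0.60307897] [ 0.46283485 -0.70556179 -0.53662507] 365.6316838450741 -0.061223681540393225
```

View pics/top0.png

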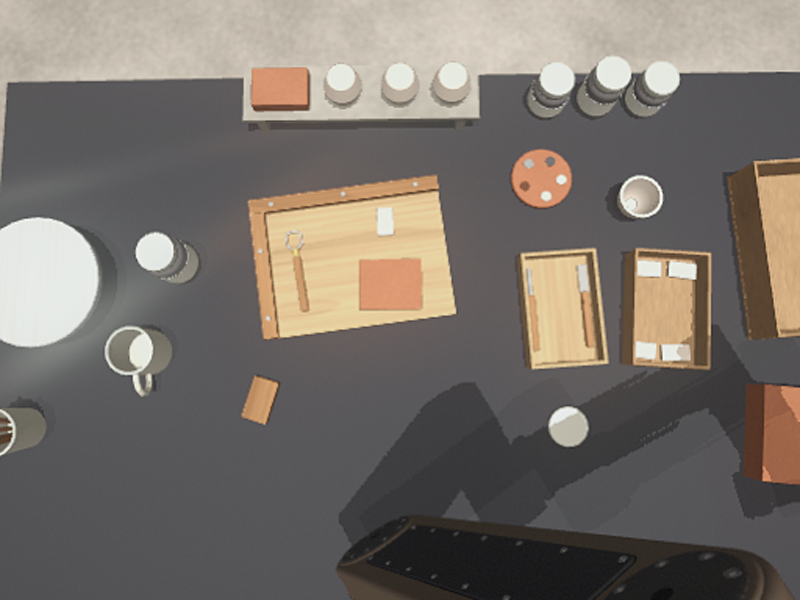

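View pics/side0.png

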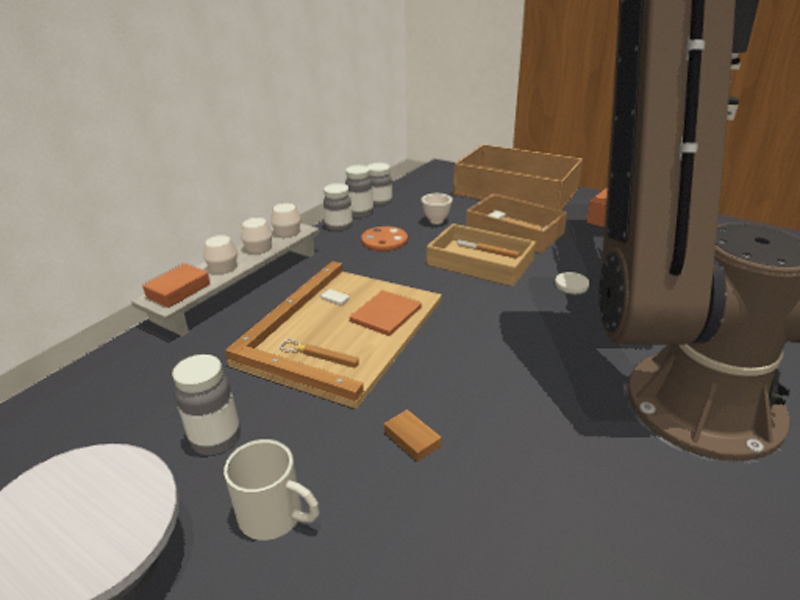

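Top view (800-px scale): fence corner at (268,212), tile (391,285), chip (385,221), trimmer handle from (296,250) to (305,310), tray (563,309), box (668,308). The side view shows the same things with everything unoccluded: tile (386,312), chip (335,297), trimmer handle (328,354), tray (481,254), box (516,222).

```bash
cat > m.py <<'E'
from h import *
def quad(c,box,fn):
    """largest blob within 800-scale box by mask fn(hsv); returns min-area quad, center (raw px)"""
    k=512/800; x0,y0,x1,y1=[int(v*k) for v in box]
    hsv=cv2.cvtColor(c["frame"],cv2.COLOR_RGB2HSV)[y0:y1,x0:x1].astype(int)
    m=(fn(hsv[...,0],hsv[...,1],hsv[...,2])*255).astype(np.uint8)
    cs,_=cv2.findContours(m,cv2.RETR_EXTERNAL,cv2.CHAIN_APPROX_NONE)
    b=max(cs,key=cv2.contourArea); mm=np.zeros_like(m); cv2.drawContours(mm,[b],-1,255,-1)
    ys,xs=np.nonzero(mm); return b.reshape(-1,2)+[x0,y0], np.array([xs.mean()+x0,ys.mean()+y0]), len(xs)
E
python3 - <<'E'
from m import *
T=cap("top");S=cap("side")
def px(c,pts):
    f=cv2.cvtColor(c["frame"],cv2.COLOR_RGB2HSV)
    return [f[int(y*.64),int(x*.64)].tolist() for x,y in pts]
print("T tile,chip,handle,board,fence,traywall",px(T,[(391,285),(385,221),(302,285),(330,270),(340,193),(600,300)]))
print("S",px(S,[(386,312),(335,297),(328,354),(300,320),(300,378)]))
tile=lambda h,s,v:((h<10)|(h>174))&(s>150)
chip=lambda h,s,v:(s<70)&(v>150)
for nm,f,bt,bs in(("tile",tile,(340,240,440,330),(340,280,430,340)),("chip",chip,(360,195,410,245),(310,280,360,315))):
    q1,a,n1=quad(T,bt,f);q2,b,n2=quad(S,bs,f);p,e=tri(T,a,S,b)
    print(nm,a,n1,b,n2,p.round(4),round(e,4))
    for z in (p[2],): 
        w=onz(T,q1,z); print(cv2.minAreaRect((w*1000).astype(np.float32)))
# points by eye (800-scale), both views
pts={"corner_outer":((249,201),(230,353)),"fence+x end outer":((437,177),(337,264)),"fence+y end outer":((264,338),(358,397)),"board openc":((456,314),(441,290)),
"trayA":((520,252),(483,0))}
for k in list(pts)[:4]:
    a,b=[np.array(v)*.64 for v in pts[k]]; p,e=tri(T,a,S,b); print(k,p.round(4),round(e,4))
# tray/box rims on z
for k,z,q in (("tray",.045,[(520,251),(598,248),(608,366),(529,369)]),("box",.055,[(633,248),(713,251),(710,369),(632,364)])):
    w=onz(T,np.array(q)*.64,z); print(k,w.round(4).tolist(),w.mean(0).round(4))
E
python3 - <<'E'
import cv2,numpy as np
a=cv2.imread("pics/raw_top0.png"); 
c=cv2.resize(a[105:225,150:300],(750,600),interpolation=cv2.INTER_CUBIC); cv2.imwrite("pics/crop1.png",c)
E
```

```text
T tile,chip,handle,board,fence,traywall [[11, 122, 223], [37, 10, 236], [15, 120, 202], [19, 83, 231], [14, 105, 196], [19, 81, 209]]
S [[12, 153, 203], [30, 22, 228], [15, 151, 182], [19, 110, 218], [13, 156, 113]]Traceback (most recent call last):
  File "<stdin>", line 11, in <module>
  File "m.py", line 8, in quad
    b=max(cs,key=cv2.contourArea); mm=np.zeros_like(m); cv2.drawContours(mm,[b],-1,255,-1)
ValueError: max() iterable argument is empty
```

View pics/crop1.png

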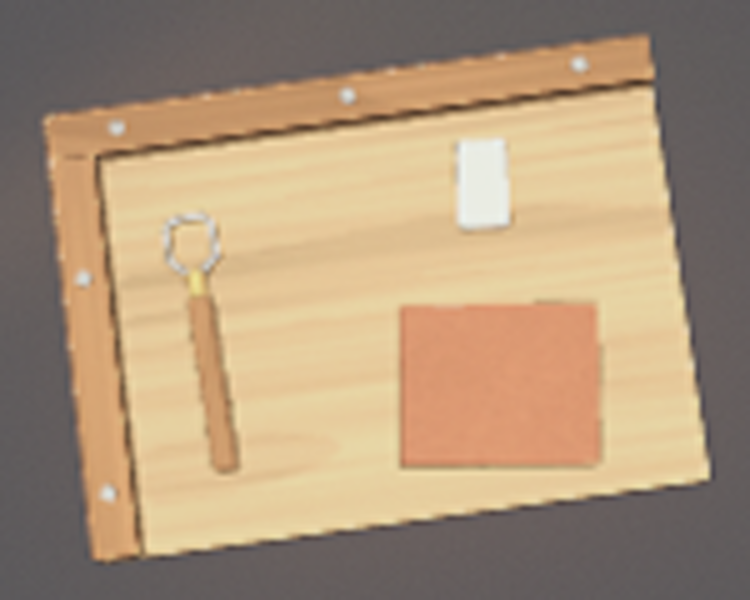

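Crop (5x; raw = 150+x/5, 105+y/5): fence inner corner (97,157), chip (483,184), tile (500,385), handle from (200,292) to (227,470), loop tip near (190,213).

Run:
```python
from m import *
T=cap("top");S=cap("side")
tile=lambda h,s,v:(h<=13)&(s>100)&(v>150)
chip=lambda h,s,v:(s<60)&(v>170)
hand=lambda h,s,v:(h<=17)&(s>100)
handS=lambda h,s,v:(h<=16)&(s>135)
for nm,f,g,bt,bs in(("tile",tile,lambda h,s,v:(h<=14)&(s>130)&(v>150),(340,240,440,330),(340,280,430,340)),("chip",chip,chip,(360,195,410,245),(310,280,360,315)),("handle",hand,handS,(282,252,325,318),(296,338,362,372)),("block",hand,handS,(230,365,290,435),(375,405,445,465))):
    q1,a,n1=quad(T,bt,f);q2,b,n2=quad(S,bs,g);p,e=tri(T,a,S,b)
    w=onz(T,q1,p[2]); r=cv2.minAreaRect((w*1000).astype(np.float32))
    print(nm,a.round(1),n1,b.round(1),n2,p.round(4),round(e,4),r)
# trimmer axis
q1,a,_=quad(T,(282,252,325,318),hand); w=onz(T,q1,.029); print("handle dir",cv2.fitLine((w*1000).astype(np.float32),2,0,.01,.01).ravel())
# board geometry from crop picks
C=lambda l:np.array(l)/5+[150,105]
for k,z,l in(("fence +x inner top",.035,[(97,155),(655,78)]),("+x inner bottom",.015,[(103,160),(655,86)]),("+y inner bottom",.015,[(103,160),(145,555)]),("fence outer corner/ends",.035,[(43,118),(650,36),(92,562)]),("open corner",.015,[(711,480),(148,557)])):
    print(k,(onz(T,C(l),z)*1000).round(1).tolist())
for k,a,b in (("corner",(43,118),(230,353)),("x end",(650,36),(337,264)),("y end",(92,562),(358,397)),("open",(711,480),(441,290))):
    p,e=tri(T,C(a),S,np.array(b)*.64);print(k,(p*1000).round(1),round(e,4))
for k,z,q in (("tray",.045,[(520,251),(598,248),(608,366),(529,369)]),("box",.055,[(633,248),(713,251),(710,369),(632,364)])):
    w=onz(T,np.array(q)*.64,z)*1000; print(k,w.round(1).tolist(),w.mean(0).round(1))
def c4(a,b):p,e=tri(T,np.array(a)*.64,S,np.array(b)*.64);print((p*1000).round(1),round(e,4))
c4((520,251),(438,227));c4((598,248),(536,243))  # tray far corners guess
print(arm.get_obs())
k=S["frame"][110:190,265:370,::-1]; cv2.imwrite("pics/crop2.png",cv2.resize(k,(787,600),interpolation=cv2.INTER_CUBIC))
```

```text
tile [249.4 181.6] 1268 [246.4 198.4] 645 [0.5467 0.0715 0.0236] 0.0006 ((546.8385620117188, 71.1756820678711), (108.15220642089844, 86.53276824951172), 89.3768539428711)
chip [246.  141.2] 200 [213.9 189.1] 91 [0.6605 0.0797 0.0227] 0.0005 ((661.3706665039062, 79.85498046875), (28.058635711669922, 51.55683517456055), 89.45995330810547)
handle [192.2 181.7] 185 [211.6 227.4] 217 [0.5482 0.23   0.0221] 0.0003 ((548.7349853515625, 229.97817993164062), (99.19844818115234, 14.98684310913086), 9.745146751403809)
block [166.2 255.4] 470 [263.7 278. ] 661 [0.3456 0.3013 0.0109] 0.0014 ((346.69732666015625, 301.7192687988281), (45.673095703125, 76.18701171875), 71.87042236328125)
handle dir [9.8629999e-01 1.6496149e-01 5.4772913e+02 2.2883067e+02]
fence +x inner top [[675.2, 292.4], [715.1, -18.3]]
+x inner bottom [[677.5, 293.3], [716.4, -19.6]]
+y inner bottom [[677.5, 293.3], [453.8, 266.9]]
fence outer corner/ends [[696.8, 322.9], [739.2, -16.0], [449.1, 291.9]]
open corner [[492.1, -46.4], [452.7, 265.2]]
corner [694.8 321.4  28.4] 0.0093
x end [738.1 -19.3  24.4] 0.0102
y end [447.8 29
[... 293 characters left out ...]
e': 0.3, 'qpos': array([-1.04692641e+00,  3.58860642e-01,  1.16464328e-02, -1.03710012e-04,
       -1.22408119e+00, -2.88106263e-01]), 'dq': array([ 0.00044322, -0.0022529 ,  0.00269448,  0.00069109, -0.00189591,
       -0.00045438]), 'joint_efforts': array([-5.38440963e-04, -5.81810796e+01,  2.92816830e+01,  6.99003875e+00,
        9.26443812e-03, -1.18539620e-04]), 'tool_pos': array([ 0.15761891, -0.65617933,  0.22626335]), 'eef_rot': array([-5.37483259e-05, -1.17591487e-01,  9.93062021e-01,  2.48512403e-04]), 'contact_force': array([-0.24430642, -0.52257797, -0.25619885]), 'ft_torque': array([-0.03417878, -0.03415034, -0.01589995]), 'gripper_force': 0.0, 'finger_gap': 0.08776474038531305}
```

View pics/crop2.png

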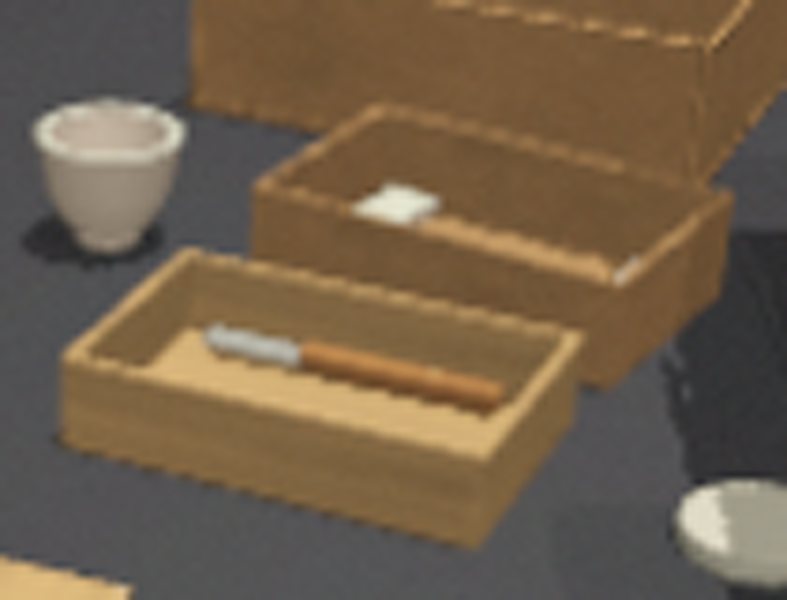

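Side crop (7.5x; raw = 265+x/7.5, 110+y/7.5): tray rim corners (65,352), (190,252), (580,335), (490,458); box rim corners (258,183), (380,105), (730,193), (620,290). I'll check their heights across the two views.

Run:
```python
from m import *
T=cap("top");S=cap("side")
for k,A,B in(("tray",[(520,251),(598,248),(608,366),(529,369)],[(65,352),(190,252),(580,335),(490,458)]),("box",[(633,248),(713,251),(710,369),(632,364)],[(258,183),(380,105),(730,193),(620,290)])):
    P=[]
    for a,b in zip(A,B):
        p,e=tri(T,np.array(a)*.64,S,np.array(b)/7.5+[265,110]); P.append(p*1000); print(k,(p*1000).round(1),round(e*1000,1))
    print(np.mean(P,0).round(1))
```

```text
tray [ 595.6 -157.9   45.1] 6.2
tray [ 603.1 -295.1   37.7] 1.0
tray [ 400.5 -299.1   43.6] 6.4
tray [ 392.5 -165.7   45.4] 3.0
[ 497.9 -229.4   43. ]
box [ 597.6 -350.9   54.6] 4.4
box [ 594.  -491.3   48.3] 0.1
box [ 391.9 -470.1   51.4] 3.2
box [ 400.7 -339.4   49.5] 0.5
[ 496.  -412.9   51. ]
```

>>> {"name": "step_arm", "arguments": {
  "plan": [
    [[0.41,0.889,0],-4,0.4],
    [[0.41,0.889,0],-4,0.4],
    [[0.41,0.889,0],-4,0.4],
    [[0.41,0.889,0],-4,0.4],
    [[0.41,0.889,0],-4,0.4]
  ]
}}

```text
time: 1.02
tool_pos: [0.2891, -0.3709, 0.2268]
eef_rot: [0.0, -0.083, 0.997, -0.0]
contact_force: [1.0, -0.3, -0.2]
finger_gap: 0.043
gripper_force: 0.0
```

>>> {"name": "step_arm", "arguments": {
  "plan": [
    [[0.28,0.6,0],0,0.4],
    [[0.28,0.6,0],0,0.4],
    [[0.28,0.6,0],0,0.4],
    [[0.28,0.6,0],0,0.4],
    [[0.28,0.6,0],0,0.4]
  ]
}}

```text
time: 1.65
tool_pos: [0.4213, -0.0873, 0.2272]
eef_rot: [0.001, -0.083, 0.997, 0.0]
contact_force: [1.5, -1.1, 0.4]
finger_gap: 0.0348
gripper_force: 0.0
```

>>> {"name": "step_arm", "arguments": {
  "plan": [
    [[0.14,0.3,0],0,0.4],
    [[0.14,0.3,0],0,0.4],
    [[0.14,0.3,0],0,0.4],
    [[0.14,0.3,0],0,0.4],
    [[0.14,0.3,0],0,0.4]
  ]
}}

```text
time: 2.28
tool_pos: [0.5535, 0.1959, 0.2269]
eef_rot: [0.0, -0.083, 0.997, 0.0]
contact_force: [0.9, -0.2, 1.1]
finger_gap: 0.035
gripper_force: 0.0
```

>>> {"name": "step_arm", "arguments": {
  "plan": [
    [[0.01,0.026,-0.06],0,0.4],
    [[0.01,0.026,-0.12],0,0.4],
    [[0.01,0.026,-0.12],0,0.4],
    [[0.01,0.026,-0.12],0,0.4]
  ]
}}

```text
time: 2.78
tool_pos: [0.5641, 0.2201, 0.1088]
eef_rot: [0.001, -0.083, 0.997, 0.0]
contact_force: [0.2, 0.8, 0.3]
finger_gap: 0.0351
gripper_force: 0.0
```

Run:
```python
from m import *
T=cap("top");S=cap("side");o=arm.get_obs();p=np.array(o["tool_pos"]);print(p)
cv2.imwrite("pics/c3.png",cv2.resize(S["frame"][170:260,140:260,::-1],(800,600),interpolation=cv2.INTER_CUBIC))
print(proj(S,p),proj(S,[.568,.233,.029]),(proj(S,p)-[140,170])*6.67)
```

```text
[0.56455793 0.22051705 0.1098938 ]
[[205.94234783 195.45207367]] [[204.71252998 223.44950557]] [[439.83546003 169.7653314 ]]
```

View pics/c3.png

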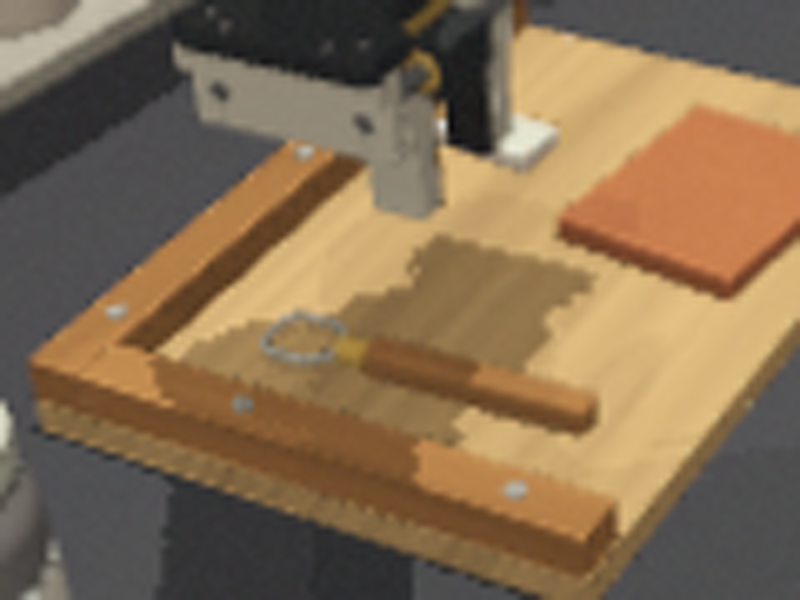

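The fingers straddle crop point (440,175) as projected; the handle lies from (360,355) to (595,410).

>>> {"name": "step_arm", "arguments": {
  "plan": [
    [[0.004,0.012,0],0,0.4],
    [[0.004,0.012,-0.05],0,0.4],
    [[0.004,0.012,-0.08],0,0.4],
    [[0.004,0.012,-0.08],0,0.4],
    [[0.004,0.012,-0.08],0,0.4]
  ]
}}

```text
time: 3.5
tool_pos: [0.5681, 0.2328, 0.0285]
eef_rot: [0.001, -0.083, 0.997, 0.001]
contact_force: [0.9, 0.2, 0.7]
finger_gap: 0.0349
gripper_force: 0.0
```

>>> {"name": "step_arm", "arguments": {
  "plan": [
    [[0,0,-0.01],0,0.4],
    [[0,0,-0.01],0,0.4],
    [[0,0,-0.01],0,0],
    [[0,0,-0.01],0,0],
    [[0,0,-0.01],0,0]
  ]
}}

```text
time: 4.12
tool_pos: [0.567, 0.2319, 0.0168]
eef_rot: [0.0, -0.083, 0.997, 0.0]
contact_force: [-0.2, -0.0, 0.2]
finger_gap: 0.0134
gripper_force: 30.0
```

>>> {"name": "step_arm", "arguments": {
  "plan": [
    [[0,0,0],0,0],
    [[0,0,0.06],0,0],
    [[0,0,0.12],0,0],
    [[0,0,0.12],0,0]
  ]
}}

```text
time: 4.62
tool_pos: [0.5696, 0.2336, 0.1422]
eef_rot: [0.004, -0.083, 0.997, 0.002]
contact_force: [-0.8, 0.1, -1.3]
finger_gap: 0.0139
gripper_force: 30.0
```

>>> {"name": "step_arm", "arguments": {
  "plan": [
    [[-0.07,-0.462,0],-7,0],
    [[-0.07,-0.462,0],-7,0],
    [[-0.07,-0.462,0],-7,0],
    [[-0.07,-0.462,0],-7,0],
    [[-0.07,-0.462,0],-7,0]
  ]
}}

```text
time: 5.25
tool_pos: [0.519, -0.0789, 0.1361]
eef_rot: [-0.0, -0.022, 1.0, 0.0]
contact_force: [1.1, 0.8, 0.0]
finger_gap: 0.0137
gripper_force: 30.0
```

>>> {"name": "step_arm", "arguments": {
  "plan": [
    [[-0.024,-0.157,0],0,0],
    [[-0.024,-0.157,0],0,0],
    [[-0.024,-0.157,0],0,0],
    [[-0.024,-0.157,0],0,0],
    [[-0.024,-0.157,0],0,0]
  ]
}}

```text
time: 5.88
tool_pos: [0.4956, -0.234, 0.136]
eef_rot: [-0.0, -0.022, 1.0, 0.0]
contact_force: [0.3, 0.2, -0.2]
finger_gap: 0.0139
gripper_force: 30.0
```

>>> {"name": "step_arm", "arguments": {
  "plan": [
    [[0.002,0.005,-0.05],0,0],
    [[0.002,0.005,-0.09],0,0],
    [[0.002,0.005,-0.11],0,0],
    [[0.002,0.005,-0.126],0,0],
    [[0.002,0.005,-0.126],0,0]
  ]
}}

```text
time: 6.5
tool_pos: [0.4976, -0.2284, 0.0097]
eef_rot: [-0.001, -0.022, 1.0, 0.0]
contact_force: [0.0, 0.2, 0.2]
finger_gap: 0.0136
gripper_force: 30.0
```

>>> {"name": "step_arm", "arguments": {
  "plan": [
    [[0,0,0],0,0.35],
    [[0,0,0],0,0.35],
    [[0,0,0.06],0,0.35],
    [[0,0,0.12],0,0.35],
    [[0,0,0.15],0,0.35]
  ]
}}

```text
time: 7.12
tool_pos: [0.4995, -0.2296, 0.1652]
eef_rot: [0.003, -0.022, 1.0, -0.001]
contact_force: [0.2, -0.3, -0.6]
finger_gap: 0.0307
gripper_force: 0.0
```

>>> {"name": "step_arm", "arguments": {
  "plan": [
    [[0.163,0.309,0],-3,0.6],
    [[0.163,0.309,0],-3,0.6],
    [[0.163,0.309,0],-3,0.6],
    [[0.163,0.309,0],-3,0.6],
    [[0.163,0.309,0],-3,0.6]
  ]
}}

```text
time: 7.75
tool_pos: [0.6447, 0.0492, 0.1618]
eef_rot: [0.001, 0.004, 1.0, 0.0]
contact_force: [0.5, -1.7, 0.0]
finger_gap: 0.0526
gripper_force: 0.0
```

>>> {"name": "step_arm", "arguments": {
  "plan": [
    [[0.018,0.034,0],0,0.6],
    [[0.018,0.034,-0.06],0,0.6],
    [[0.018,0.034,-0.11],0,0.6],
    [[0.018,0.034,-0.11],0,0.6],
    [[0.018,0.034,-0.11],0,0.6]
  ]
}}

```text
time: 8.38
tool_pos: [0.6634, 0.0814, 0.053]
eef_rot: [0.001, 0.004, 1.0, 0.0]
contact_force: [-0.6, -0.6, -0.2]
finger_gap: 0.0527
gripper_force: 0.0
```

Run:
```python
from m import *
T=cap("top");S=cap("side");print(arm.get_obs()["tool_pos"])
k=512/800
cv2.imwrite("pics/c4.png",np.hstack([cv2.resize(S["frame"][165:225,180:240,::-1],(400,400)),cv2.resize(T["frame"][155:240,325:410,::-1],(400,400),interpolation=cv2.INTER_CUBIC)]))
```

```text
[0.66368464 0.08164444 0.05373711]
```

View pics/c4.png

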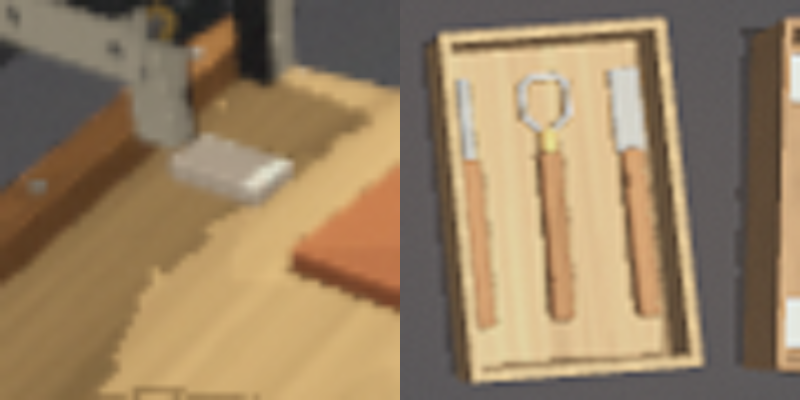

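The trimmer lies mid-tray (right half, loop (545,100), handle (557,235)). The chip at (230,165) in the left half sits between the fingers.

>>> {"name": "step_arm", "arguments": {
  "plan": [
    [[-0.002,-0.001,-0.02],0,0.6],
    [[-0.002,-0.001,-0.036],0,0.6],
    [[-0.002,-0.001,-0.036],0,0.6],
    [[-0.002,-0.001,-0.036],0,0],
    [[-0.002,-0.001,-0.036],0,0]
  ]
}}

```text
time: 9.1
tool_pos: [0.6605, 0.0803, 0.0153]
eef_rot: [0.001, 0.004, 1.0, 0.0]
contact_force: [0.2, -0.5, 4.9]
finger_gap: 0.0381
gripper_force: 2.3
```

>>> {"name": "step_arm", "arguments": {
  "plan": [
    [[0,0,0],0,0],
    [[0,0,0],0,0],
    [[0,0,0.06],0,0],
    [[0,0,0.12],0,0],
    [[0,0,0.13],0,0]
  ]
}}

```text
time: 9.72
tool_pos: [0.6622, 0.081, 0.1496]
eef_rot: [0.004, 0.004, 1.0, 0.001]
contact_force: [0.7, 0.6, -1.4]
finger_gap: 0.0274
gripper_force: 30.0
```

>>> {"name": "step_arm", "arguments": {
  "plan": [
    [[-0.165,-0.493,0],-4,0],
    [[-0.165,-0.493,0],-4,0],
    [[-0.165,-0.493,0],-4,0],
    [[-0.165,-0.493,0],-4,0],
    [[-0.165,-0.493,0],-4,0]
  ]
}}

```text
time: 10.35
tool_pos: [0.5593, -0.2176, 0.1438]
eef_rot: [-0.0, 0.039, 0.999, 0.0]
contact_force: [1.0, -1.3, -0.1]
finger_gap: 0.0278
gripper_force: 30.0
```

>>> {"name": "step_arm", "arguments": {
  "plan": [
    [[-0.066,-0.197,0],0,0],
    [[-0.066,-0.197,0],0,0],
    [[-0.066,-0.197,0],0,0],
    [[-0.066,-0.197,0],0,0],
    [[-0.066,-0.197,0],0,0]
  ]
}}

```text
time: 10.98
tool_pos: [0.4935, -0.414, 0.1434]
eef_rot: [-0.001, 0.041, 0.999, 0.0]
contact_force: [-0.2, -0.1, -0.3]
finger_gap: 0.0276
gripper_force: 30.0
```

>>> {"name": "step_arm", "arguments": {
  "plan": [
    [[0.002,0.002,-0.05],0,0],
    [[0.002,0.002,-0.1],0,0],
    [[0.002,0.002,-0.12],0,0],
    [[0.002,0.002,-0.134],0,0],
    [[0.002,0.002,-0.134],0,0]
  ]
}}

```text
time: 11.6
tool_pos: [0.4968, -0.4101, 0.0099]
eef_rot: [-0.001, 0.039, 0.999, 0.0]
contact_force: [0.1, -1.0, -0.3]
finger_gap: 0.0276
gripper_force: 30.0
```

>>> {"name": "step_arm", "arguments": {
  "plan": [
    [[0,0,0],0,0.55],
    [[0,0,0],0,0.55],
    [[0,0,0.06],0,0.55],
    [[0,0,0.12],0,0.55],
    [[0,0,0.14],0,0.55]
  ]
}}

```text
time: 12.22
tool_pos: [0.4986, -0.4123, 0.1564]
eef_rot: [0.004, 0.039, 0.999, -0.002]
contact_force: [-0.6, -0.3, -0.1]
finger_gap: 0.0483
gripper_force: 0.0
```

>>> {"name": "step_arm", "arguments": {
  "plan": [
    [[-0.032,0.472,0],11.5,0.65],
    [[-0.032,0.472,0],11.5,0.65],
    [[-0.032,0.472,0],11.5,0.65],
    [[-0.032,0.472,0],11.5,0.65],
    [[-0.032,0.472,0],11.5,0.65]
  ]
}}

```text
time: 12.85
tool_pos: [0.4755, -0.0975, 0.1517]
eef_rot: [0.001, -0.061, 0.998, 0.0]
contact_force: [1.5, 0.7, 0.4]
finger_gap: 0.0565
gripper_force: 0.0
```

>>> {"name": "step_arm", "arguments": {
  "plan": [
    [[-0.011,0.16,0],0,0.65],
    [[-0.011,0.16,0],0,0.65],
    [[-0.011,0.16,0],0,0.65],
    [[-0.011,0.16,-0.05],0,0.65],
    [[-0.011,0.16,-0.1],0,0.65]
  ]
}}

```text
time: 13.48
tool_pos: [0.4655, 0.0621, 0.051]
eef_rot: [0.002, -0.062, 0.998, 0.001]
contact_force: [0.9, -0.2, -0.5]
finger_gap: 0.0569
gripper_force: 0.0
```

Run:
```python
from m import *
T=cap("top");o=arm.get_obs();print(o["tool_pos"],o["eef_rot"],o["qpos"][5])
try: print("chip in box",onz(T,quad(T,(640,282,705,338),lambda h,s,v:(s<60)&(v>150))[1],.014))
except ValueError: print("none")
cv2.imwrite("pics/c5.png",cv2.resize(T["frame"][105:245,145:465,::-1],(800,350),interpolation=cv2.INTER_CUBIC))
```

```text
[0.46146751 0.05987007 0.0449281 ] [-2.53051476e-03 -6.06933535e-02  9.98153085e-01 -5.76201501e-04] -2.0002686270409957
chip in box [[ 0.49794926 -0.4085049 ]]
```

View pics/c5.png

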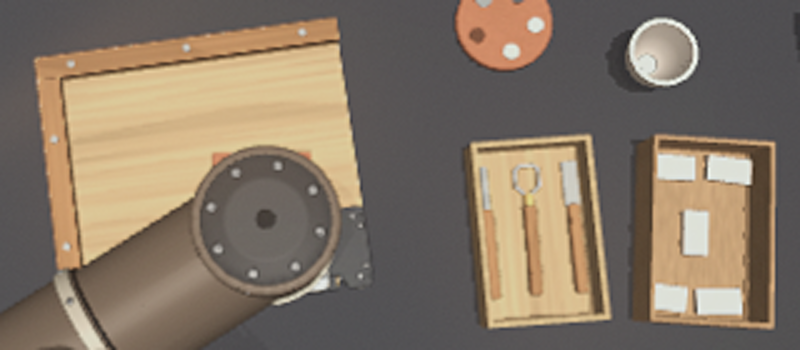

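Chip in the box at (695,232), trimmer in the tray at (530,230); the tile peeks out at (262,158). Now lower behind the tile and push.

>>> {"name": "step_arm", "arguments": {
  "plan": [
    [[0.001,0,-0.012],0,0.65],
    [[0.001,0,-0.026],0,0.65],
    [[0.001,0,-0.026],0,0.65]
  ]
}}

```text
time: 13.9
tool_pos: [0.4657, 0.0606, 0.0248]
eef_rot: [0.0, -0.061, 0.998, 0.0]
contact_force: [0.4, 0.7, -0.7]
finger_gap: 0.0569
gripper_force: 0.0
```

>>> {"name": "step_arm", "arguments": {
  "plan": [
    [[0.012,0.0015,0],0,0.65],
    [[0.024,0.003,0],0,0.65],
    [[0.036,0.0045,0],0,0.65],
    [[0.048,0.006,0],0,0.65],
    [[0.06,0.0075,0],0,0.65]
  ]
}}

```text
time: 14.52
tool_pos: [0.5248, 0.0671, 0.0248]
eef_rot: [-0.002, -0.061, 0.998, -0.001]
contact_force: [-6.7, -2.2, 9.9]
finger_gap: 0.0571
gripper_force: 5.4
```

>>> {"name": "step_arm", "arguments": {
  "plan": [
    [[-0.02,-0.0024,0],0,0.65],
    [[-0.045,-0.0055,0],0,0.65],
    [[-0.055,-0.0067,0],0,0.65],
    [[-0.055,-0.0067,-0.006],0,0.65],
    [[-0.055,-0.0067,-0.006],0,0.65]
  ]
}}

```text
time: 15.15
tool_pos: [0.4713, 0.0618, 0.0182]
eef_rot: [0.0, -0.061, 0.998, -0.0]
contact_force: [0.4, 0.5, -0.3]
finger_gap: 0.0571
gripper_force: 0.0
```

Run:
```python
from m import *
S=cap("side");o=arm.get_obs();print(o["tool_pos"],o["contact_force"])
q,a,n=quad(S,(300,250,460,380),lambda h,s,v:(h<=14)&(s>130)&(v>150)); w=onz(S,q,.027)
print(onz(S,a,.0236),n,cv2.minAreaRect((w*1000).astype(np.float32)))
cv2.imwrite("pics/c6.png",cv2.resize(S["frame"][160:260,140:290,::-1],(750,500),interpolation=cv2.INTER_CUBIC))
```

```text
[0.47133845 0.0617563  0.01833317] [-0.20942376 -0.86490659 -0.31058228]
[[0.59559625 0.08496684]] 377 ((589.6878051757812, 83.12258911132812), (62.612178802490234, 108.38273620605469), 6.120967864990234)
```

View pics/c6.png

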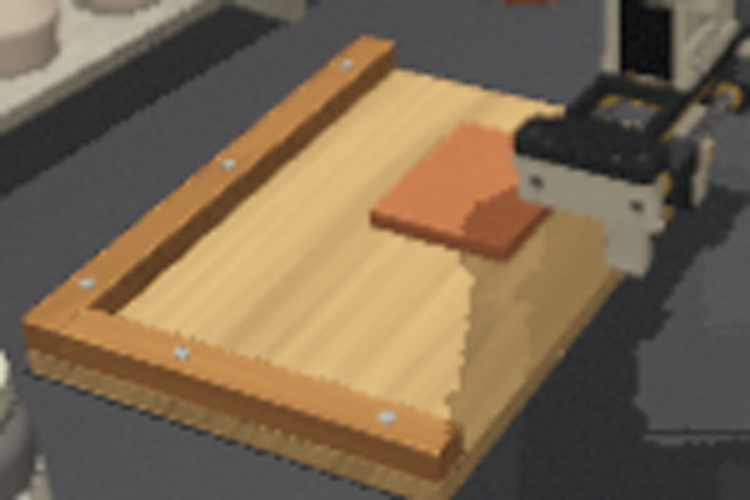

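The tile is now aligned with the board, at crop corners (372,215), (463,125), (500,258), still clear of the fences; the fingers are behind it and now lower.

>>> {"name": "step_arm", "arguments": {
  "plan": [
    [[0.025,0.0031,0],0,0.65],
    [[0.05,0.0061,0],0,0.65],
    [[0.065,0.008,0],0,0.65],
    [[0.082,0.0101,0],0,0.65],
    [[0.099,0.0122,0],0,0.65]
  ]
}}

```text
time: 15.82
tool_pos: [0.5696, 0.0735, 0.0181]
eef_rot: [-0.001, -0.061, 0.998, -0.0]
contact_force: [-0.9, 0.5, -0.3]
finger_gap: 0.0568
gripper_force: 0.5
```

>>> {"name": "step_arm", "arguments": {
  "plan": [
    [[0.01,0.0012,0],0,0.65],
    [[0.018,0.0022,0],0,0.65],
    [[0.024,0.0029,0],0,0.65],
    [[0.027,0.0033,0],0,0.65],
    [[0.029,0.0036,0],0,0.65]
  ]
}}

```text
time: 16.45
tool_pos: [0.5985, 0.0773, 0.0186]
eef_rot: [-0.0, -0.061, 0.998, 0.0]
contact_force: [-0.2, -0.5, -1.6]
finger_gap: 0.0572
gripper_force: 0.4
```

Continue in small steps until the fence answers.

>>> {"name": "step_arm", "arguments": {
  "plan": [
    [[0.002,0.0002,0],0,0.65],
    [[0.004,0.0005,0],0,0.65],
    [[0.005,0.0006,0],0,0.65],
    [[0.006,0.0007,0],0,0.65]
  ]
}}

```text
time: 16.95
tool_pos: [0.6044, 0.078, 0.0186]
eef_rot: [-0.0, -0.061, 0.998, -0.0]
contact_force: [-1.3, 0.3, 0.1]
finger_gap: 0.0568
gripper_force: 1.2
```

>>> {"name": "step_arm", "arguments": {
  "plan": [
    [[0.001,0.0001,0],0,0.65],
    [[0.002,0.0002,0],0,0.65],
    [[0.003,0.0004,0],0,0.65]
  ]
}}

```text
time: 17.32
tool_pos: [0.6046, 0.0778, 0.0185]
eef_rot: [-0.003, -0.061, 0.998, -0.0]
contact_force: [-14.5, 2.4, 11.6]
finger_gap: 0.057
gripper_force: 6.9
```

>>> {"name": "step_arm", "arguments": {
  "plan": [
    [[-0.015,-0.002,0],0,0.65],
    [[-0.02,-0.002,0.04],0,0.5],
    [[0.02,-0.03,0.06],10,0.3],
    [[0.06,-0.073,0.06],20,0.25],
    [[0.06,-0.073,0.06],30,0.25]
  ]
}}

```text
time: 17.95
tool_pos: [0.6699, 0.0028, 0.0787]
eef_rot: [0.001, -0.319, 0.948, -0.0]
contact_force: [-0.7, 0.3, -0.7]
finger_gap: 0.0241
gripper_force: 0.0
```

>>> {"name": "step_arm", "arguments": {
  "plan": [
    [[0,0,0],10,0.25],
    [[0,0,0],20,0.25],
    [[0,0,0],30,0.25],
    [[0,0,0],40,0.25],
    [[0,0,0],50,0.25]
  ]
}}

```text
time: 18.58
tool_pos: [0.6677, 0.0055, 0.0787]
eef_rot: [0.001, -0.69, 0.723, -0.0]
contact_force: [0.3, -0.1, -0.1]
finger_gap: 0.0218
gripper_force: 0.0
```

>>> {"name": "step_arm", "arguments": {
  "plan": [
    [[0,0,0],10,0.25],
    [[0,0,0],10,0.25],
    [[0,0,0],10,0.25]
  ]
}}

```text
time: 18.95
tool_pos: [0.6675, 0.0054, 0.0786]
eef_rot: [-0.0, 0.748, -0.664, 0.0]
contact_force: [-0.8, 0.1, -0.4]
finger_gap: 0.0221
gripper_force: 0.0
```

Run:
```python
from m import *
S=cap("side");o=arm.get_obs();print(o["tool_pos"],o["eef_rot"],o["qpos"])
n=o["eef_rot"];y=2*n[2]*np.array(n[1:3])-[0,1];print("tool y deg",np.degrees(np.arctan2(y[1],y[0])))
q,a,k=quad(S,(240,230,460,380),lambda h,s,v:(h<=14)&(s>130)&(v>150)&(h<13)); w=onz(S,q,.027)
print(k,cv2.minAreaRect((w*1000).astype(np.float32)))
cv2.imwrite("pics/c7.png",cv2.resize(S["frame"][140:260,140:290,::-1],(750,600),interpolation=cv2.INTER_CUBIC))
```

```text
[0.66755845 0.00540765 0.07863342] [-1.49694709e-04  7.47964070e-01 -6.63739188e-01  1.31057801e-04] [ 2.99554426e-01  4.64864894e-01 -1.83331457e-01  8.62838625e-05
 -9.22208046e-01 -1.80424035e-01]
tool y deg -173.17134357718797
223 ((635.36767578125, 94.04727172851562), (44.65778350830078, 96.05847930908203), 7.680230140686035)
```

View pics/c7.png

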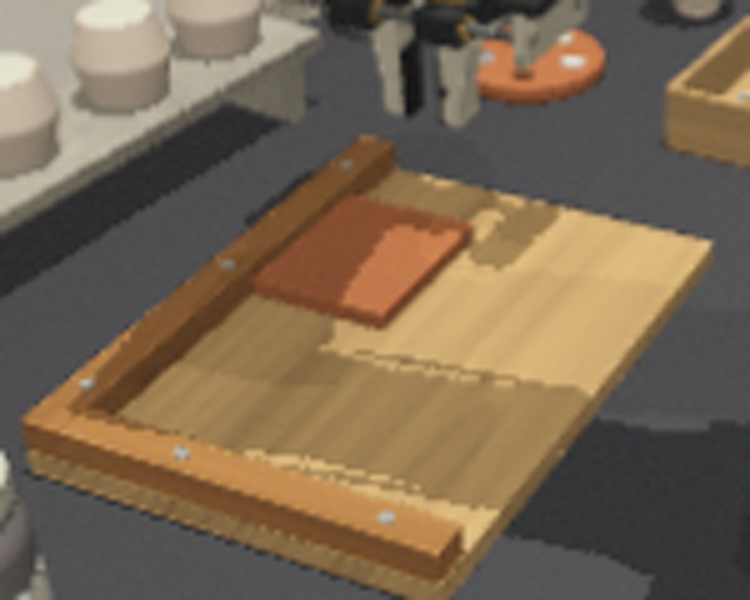

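Tile lies along the +x fence, top corners at crop (255,285), (350,195), (472,230), (380,325); gripper hovers past its -y side.

Run:
```python
from m import *
S=cap("side")
w=onz(S,np.array([(255,285),(350,195),(472,230),(380,325)])/5+140,.027)*1000-[595.9,137.2]
a=np.radians(7);print(w@np.array([[np.cos(a),-np.sin(a)],[np.sin(a),np.cos(a)]]))
```

```text
[[  91.0810696     5.70814202]
 [  95.89479834 -105.55650273]
 [   5.52441012 -100.15452395]
 [   3.18741121   10.77199488]]
```

>>> {"name": "step_arm", "arguments": {
  "plan": [
    [[0,0,-0.04],0,0.25],
    [[0,0,-0.06],0,0.25],
    [[0,0,-0.06],0,0.25],
    [[0,0,-0.06],0,0.25]
  ]
}}

```text
time: 19.55
tool_pos: [0.6677, 0.0055, 0.0188]
eef_rot: [-0.0, 0.749, -0.663, 0.0]
contact_force: [0.7, -0.7, 1.6]
finger_gap: 0.0224
gripper_force: 0.0
```

>>> {"name": "step_arm", "arguments": {
  "plan": [
    [[-0.0024,0.02,0],0,0.25],
    [[-0.0043,0.035,0],0,0.25],
    [[-0.0061,0.05,0],0,0.25],
    [[-0.0079,0.065,0],0,0.25],
    [[-0.0098,0.08,0],0,0.25]
  ]
}}

```text
time: 20.18
tool_pos: [0.6577, 0.0863, 0.0189]
eef_rot: [0.0, 0.749, -0.662, 0.0]
contact_force: [0.1, -4.6, 3.6]
finger_gap: 0.0219
gripper_force: 2.2
```

>>> {"name": "step_arm", "arguments": {
  "plan": [
    [[-0.0018,0.015,0],0,0.25],
    [[-0.0037,0.03,0],0,0.25],
    [[-0.0055,0.045,0],0,0.25],
    [[-0.0071,0.058,0],0,0.25],
    [[-0.0082,0.067,0],0,0.25]
  ]
}}

```text
time: 20.8
tool_pos: [0.6493, 0.1533, 0.0185]
eef_rot: [0.0, 0.749, -0.662, -0.0]
contact_force: [-0.3, -4.6, 4.0]
finger_gap: 0.0219
gripper_force: 2.2
```

>>> {"name": "step_arm", "arguments": {
  "plan": [
    [[-0.0007,0.006,0],0,0.25],
    [[-0.0013,0.011,0],0,0.25],
    [[-0.0016,0.013,0],0,0.25],
    [[-0.0017,0.014,0],0,0.25],
    [[-0.0018,0.015,0],0,0.25]
  ]
}}

```text
time: 21.42
tool_pos: [0.6477, 0.1672, 0.0185]
eef_rot: [0.0, 0.749, -0.663, -0.0]
contact_force: [-0.8, -3.5, 2.3]
finger_gap: 0.022
gripper_force: 2.0
```

>>> {"name": "step_arm", "arguments": {
  "plan": [
    [[-0.0001,0.001,0],0,0.25],
    [[-0.0002,0.002,0],0,0.25],
    [[-0.0004,0.003,0],0,0.25]
  ]
}}

```text
time: 21.8
tool_pos: [0.6474, 0.1695, 0.0185]
eef_rot: [0.001, 0.749, -0.663, 0.0]
contact_force: [2.8, -11.2, 1.9]
finger_gap: 0.0221
gripper_force: 5.7
```

>>> {"name": "step_arm", "arguments": {
  "plan": [
    [[-0.0001,0.001,0],0,0.25],
    [[-0.0002,0.002,0],0,0.25],
    [[-0.0002,0.002,0],0,0.25]
  ]
}}

```text
time: 22.18
tool_pos: [0.6473, 0.1695, 0.0185]
eef_rot: [0.002, 0.749, -0.663, 0.001]
contact_force: [4.3, -16.1, 2.7]
finger_gap: 0.0219
gripper_force: 8.1
```

>>> {"name": "step_arm", "arguments": {
  "plan": [
    [[0.0024,-0.02,0],0,0.25],
    [[0.0024,-0.02,0.03],0,0.25],
    [[-0.02,0,0.07],-10,0.25],
    [[-0.082,0.05,0.07],-20,0.25],
    [[-0.082,0.05,0.07],-30,0.25]
  ]
}}

```text
time: 22.8
tool_pos: [0.5635, 0.2245, 0.0894]
eef_rot: [0.001, -0.55, 0.835, 0.001]
contact_force: [0.9, 0.3, -1.1]
finger_gap: 0.0219
gripper_force: 0.0
```

>>> {"name": "step_arm", "arguments": {
  "plan": [
    [[0,0,0],-10,0.25],
    [[0,0,0],-20,0.25],
    [[0,0,0],-30,0.3],
    [[0,0,0],-40,0.4],
    [[0,0,0],-50,0.55]
  ]
}}

```text
time: 23.42
tool_pos: [0.5653, 0.2229, 0.0885]
eef_rot: [0.0, -0.145, 0.989, 0.001]
contact_force: [-0.1, -0.1, 0.3]
finger_gap: 0.0399
gripper_force: 0.0
```

>>> {"name": "step_arm", "arguments": {
  "plan": [
    [[0,0,0],-10,0.55],
    [[0,0,-0.03],-10,0.55],
    [[0,0,-0.06],-10,0.55],
    [[0,0,-0.07],-10,0.55],
    [[0,0,-0.07],-10,0.55]
  ]
}}

```text
time: 24.05
tool_pos: [0.5651, 0.2224, 0.0183]
eef_rot: [-0.0, -0.061, 0.998, -0.0]
contact_force: [-0.4, 0.3, 0.0]
finger_gap: 0.0485
gripper_force: 0.0
```

>>> {"name": "step_arm", "arguments": {
  "plan": [
    [[0.008,0.001,0],0,0.55],
    [[0.014,0.0017,0],0,0.55],
    [[0.018,0.0022,0],0,0.55],
    [[0.02,0.0024,0],0,0.55],
    [[0.021,0.0026,0],0,0.55]
  ]
}}

```text
time: 24.68
tool_pos: [0.5858, 0.2248, 0.0185]
eef_rot: [-0.0, -0.061, 0.998, -0.0]
contact_force: [-3.1, -0.5, 3.0]
finger_gap: 0.0481
gripper_force: 1.5
```

>>> {"name": "step_arm", "arguments": {
  "plan": [
    [[0.001,0.0001,0],0,0.55],
    [[0.002,0.0002,0],0,0.55],
    [[0.003,0.0004,0],0,0.55]
  ]
}}

```text
time: 25.05
tool_pos: [0.5861, 0.2247, 0.0184]
eef_rot: [-0.002, -0.061, 0.998, -0.001]
contact_force: [-15.6, 2.7, 12.0]
finger_gap: 0.0482
gripper_force: 7.6
```

>>> {"name": "step_arm", "arguments": {
  "plan": [
    [[-0.02,-0.0025,0],0,0.55],
    [[-0.04,-0.005,0.01],0,0.55],
    [[-0.04,-0.06,0.07],0,0.55],
    [[-0.04,-0.12,0.12],0,0.55],
    [[-0.04,-0.18,0.12],0,0.55]
  ]
}}

```text
time: 25.68
tool_pos: [0.5505, 0.0706, 0.1349]
eef_rot: [0.002, -0.062, 0.998, 0.001]
contact_force: [1.5, -0.4, -1.2]
finger_gap: 0.0481
gripper_force: 0.0
```

>>> {"name": "step_arm", "arguments": {
  "plan": [
    [[-0.06,-0.3,0],0,0.55],
    [[-0.06,-0.3,0],0,0.55],
    [[-0.06,-0.3,0],0,0.55],
    [[-0.06,-0.3,0],0,0.55],
    [[-0.06,-0.3,0],0,0.55]
  ]
}}

```text
time: 26.3
tool_pos: [0.4886, -0.2313, 0.1322]
eef_rot: [0.001, -0.061, 0.998, -0.0]
contact_force: [1.4, -0.2, -0.5]
finger_gap: 0.048
gripper_force: 0.0
```

Run:
```python
from m import *
T=cap("top");o=arm.get_obs();print(o["time"],o["tool_pos"])
q,a,n=quad(T,(262,200,370,300),lambda h,s,v:(h<=13)&(s>100)&(v>150));
print(n,cv2.minAreaRect((onz(T,q,.027)*1000).astype(np.float32)),"home 639.5 233.2")
cv2.imwrite("pics/c8.png",cv2.resize(T["frame"][105:225,150:300,::-1],(750,600),interpolation=cv2.INTER_CUBIC))
```

```text
26.35 [ 0.48701294 -0.23559709  0.13189995]
1281 ((640.4242553710938, 236.5822296142578), (92.7301254272461, 111.6071548461914), 7.118581771850586) home 639.5 233.2
```

View pics/c8.png

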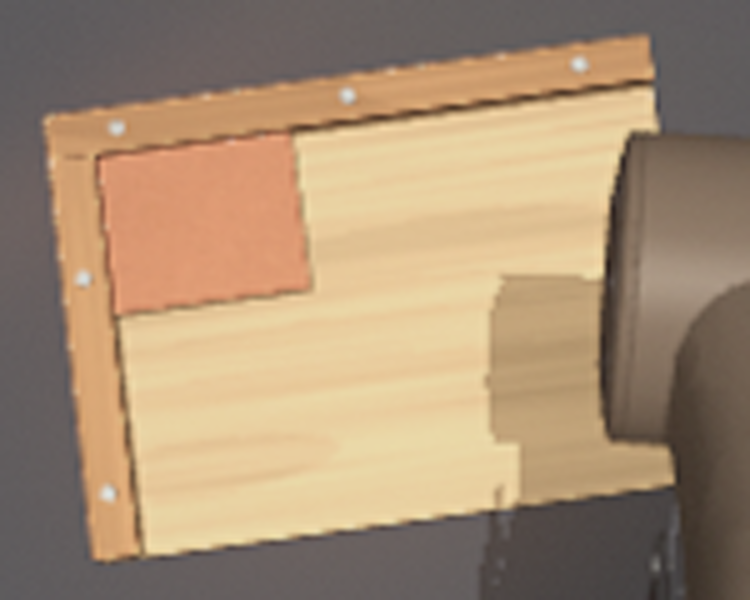

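The tile sits square in the corner, its corner at (98,157) on the fence corner, with no gap along either fence. The arm is clear, so I'm handing in.

```bash
python3 -c "
from bench import arm
print(arm.sign_off())"
```

```text
the job is handed in; nothing more can be done
None
```

The job is handed in: the trimmer is in the tool tray, the chip is in the chip box, and the tile looks square and flush in the fence corner in the last picture; I got no verdict back from the judging.

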